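Switch on the waste-disposer isolator beside the sink

TASK

Switch on the isolator beside the sink: slide its clear splash guard fully open, push the raised end of the rocker down with a fingertip until it snaps over and stays, then slide the guard fully shut again. The rocker can sit up to 12 mm higher or lower than its nominal place, so feel for it and work gently: do not lean hard on any part of the box, and leave the other kitchen things where they stand.

Things in the scene. Friction and masses are not known exactly. Their poses are not given: they have to be found in the camera images.
- switch_box: Grey plastic box fixed to the worktop, 130 (x) x 230 (y) x 86 mm high; origin at the centre of its underside, z up. Rails 8 mm wide along both long edges, tops at z 86, inner faces at x -57 and +57. Between them an open bay, y -30 to +109, floor at z 46 (black bezel to z 50), holds the rocker; the rest (y -115 to -30, top at z 80) is closed and the guard parks over it.
- guard_tab (a point): Centre of the guard's upright grey tab; axes as the box. Tab 44 (x) x 12 (y) x 28 mm tall, from z 90.5 to 118.5 above the worktop; push it from either side with shut fingers or pinch it across 12 mm. It stands mid-way on the guard, a clear plate 122 (x) x 104 (y) x 4 mm, underside at z 86.5. It moves with the guard; fully shut it lies at (0, +60) mm in the box frame.
- guard (a joint): How far the guard is open, in m: 0 = fully shut over the rocker, 0.095 = fully open; grows as it slides to the box's -y. Plain friction of about 3 N, no spring: it stays where it is left. Hard stops at both ends. Starts anywhere from shut to 12 mm ajar.
- rocker_seat (a point): Point fixed to the box at (0, 55, 70) mm: nominal middle of the rocker's top face, 6 mm above its hinge line (parallel to y). The true rocker lies up to 12 mm higher or lower, differently each time and not measured. White flat paddle 56 (x) x 40 (y) x 12 mm. Off, it leans 0.11 rad: the +x end (three fine grey ribs) stands 3 mm above its middle, the -x end as much below.
- rocker (a joint): Rocker angle in rad: 0 = off (+x end raised), 0.22 = on (+x end down), hard stops at both. Over-centre spring: pushed 20 to 25 mm from the hinge line it takes about 6 N at first, less and less up to the middle (0.11), then snaps over by itself and stays; pushing on after that bears hard on the stop.

How it is judged:
On the way, in this order (a step that is already met when the one before it is completed fails the run):
1. the guard is slid fully open (value of joint guard above 0.08 m and value of joint rocker below 0.06 rad), for 0.1 s.
2. the rocker is snapped over to on (value of joint rocker above 0.19 rad), for 0.2 s.
3. the guard is slid fully shut (value of joint guard below 0.004 m), for 0.2 s.
At the end, for the whole second after the job is handed in: The rocker stays on (above 0.19 rad) and the guard is shut to within 4 mm (value of joint rocker above 0.19 rad and value of joint guard below 0.004 m); the robot touches nothing.
It fails at once if the box, its guard or its rocker is pressed with more than 20 N (contact force between switch_box and anything else above 20 N).
It fails at once if the tumbler, canister or dipper is shifted by more than 15 mm (distance of any of tumbler, canister, dipper from where it was at the start of the episode above 0.015 m).
It also fails if it takes over 72 s, if anything falls off the work surface, if the arm or the gripper's body presses on something with over 40 N, if the wrist force passes 120 N, or if a joint passes its speed limit or range.

ROBOT

A 7-joint arm with a two-finger parallel gripper is mounted at the origin on the work surface. World frame = base frame: x ahead of the robot, y to its left, z up, the work surface at z = 0. Lengths are in m, angles in rad, forces in N, time in s.
With the tool pointing down it reaches from about 0.35 to 0.9 m from the base axis. Payload 19.9 kg.
Tool frame: the origin (TCP) lies between the finger pads; the fingertips stand 17 mm ahead of it and the grasp point (between the pads) lies 2 mm behind it; z points along the fingers, y is the direction in which the jaws open and shut (so a half turn about z gives the same grasp; the last joint's range is limited). The gripper opens to 85 mm and grips with 20 to 120 N. Pads are 22 mm wide; open, the fingers measure 114 mm over their backs; the gripper's body (76 mm by 85 mm) begins 54 mm behind the grasp point. The pads swing forward as they close: fully open they stand 13 mm farther back than shut.
Start: joints at [-1.171, 0.417, -0.01, 1.614, 0.005, 1.111, -0.053], TCP at [0.267, 0.565, 0.248] pointing down, gripper open.
Joint ranges: [-2.81, 2.81], [-0.39, 2.02], [-1.27, 1.25], [0.06, 2.57], [-1.19, 4.33], [0.19, 2], [-2.82, 2.82]. Speed limits (rad/s): [1.89, 1.89, 2.39, 2.39, 3.01, 3.01, 3.01].

INTERFACE

Orientations are given as a 3x3 rotation matrix whose columns are the frame's x, y, z axes.
In Python, from plant import r gives the robot as it stands.
- The arm moves only by the shell command python3 -m creep 'ROWS' [FORCE]. ROWS is a JSON object of lists of equal length, an entry for each row: "dp": the shift along the tool's x, y, z each as a share of 120 mm, from -1 to 1, a list of three; "dr": the turn, a rotation vector about the tool's x, y, z each as a share of 90 degrees, from -1 to 1, a list of three; "fingers": the closure in counts, from 0 (fully open) to 255 (shut). In form: {"dp": [[x, y, z], ...], "dr": [[ax, ay, az], ...], "fingers": [fingers, ...]}. A call has 1 to 5 rows; each row shifts and turns the pose as measured when the row begins, along the tool's axes as they then stand; what a row does not reach is not made up. A row lasts 1/8 s, in which the tool goes at most 62.5 mm and 10.7 degrees, less where a joint would pass 70% of its speed; a pose out of reach is approached as far as the arm can. A call with a number of a shift or a turn outside -1 to 1 is refused whole. A call with a gripper value outside its range is refused whole. The fingers move at their own pace and stop on an object; FORCE is the grip in N (left out, the last holds). Time passes only in rows, so rows that do not move let the fingers close. It gives the time, the measured TCP pose, the force and the opening at its end, in the units of the state.
- r.get_obs(): the state, without advancing time (a new reading comes with each control period).
- r.get_image(name): name is "scene" or "top" or "wrist"; returns a dict with "img" (420x560x3 uint8, red, green, blue), "fx", "fy", "cx", "cy" (pixels), "view" (4x4, takes a point from world to camera coordinates). Camera axes: x right, y down, z forward; pixel columns grow to the right and rows downward; lengths in m; the calibration is good to about 2 mm. A picture is of the moment at which its call begins. There is no depth.
- r.hand_in(): hands the job in, once; it reports no verdict.
The state is a dict: "time_s": time; "joint_positions": joint angles; "dq": joint speeds; "effort": joint torques, N m; "tool_pos": TCP position; "eef_rot": TCP orientation; "ft_force": force on the tool from outside, world axes, zero at the start; "moment": the same for the moment, N m; "width": opening from 0.0 (shut) to 1.0 (fully open).
Only numpy, scipy, OpenCV 4.12 (cv2) and the standard library are available. Lean on these libraries where they do the work, as an engineer would, in place of code of your own. Each camera call takes 0.05 s, during which the arm holds its last target.

## Working session

There is one attempt and no reset: what is moved stays moved. The work goes in short steps, Python scripts to look and compute and a shell command to move; the robot and the scene stay as the last step left them, time stands still between calls to the robot, and variables do not carry over. Pictures are saved under pics/ and viewed, and the job is handed in when it is done.

```bash
ls; mkdir -p pics; python3 - <<'E'
from plant import r
import cv2,numpy as np
o=r.get_obs()
for k,v in o.items(): print(k,np.round(v,3).tolist())
for n in ["scene","top","wrist"]:
    d=r.get_image(n); cv2.imwrite(f"pics/{n}0.png",d["img"][:,:,::-1]); print(n,d["fx"],d["cx"],d["cy"],np.round(d["view"],3).tolist())
E
```

```text
pics
time_s 0.0
joint_positions [-1.171, 0.418, -0.01, 1.614, 0.005, 1.111, -0.053]
dq [-0.001, 0.001, -0.001, -0.001, 0.001, -0.0, 0.0]
effort [-0.001, -86.444, 0.679, -43.492, 0.019, 0.007, -0.0]
tool_pos [0.267, 0.565, 0.248]
eef_rot [[-0.904, 0.427, -0.0], [0.427, 0.904, -0.001], [-0.0, -0.001, -1.0]]
ft_force [-0.642, 0.495, 0.845]
moment [-0.008, -0.018, -0.017]
width 1.001
scene 429.7103172541697 277.45989685775186 207.43498289510296 [[0.136, 0.991, 0.01, -0.123], [0.584, -0.072, -0.809, -0.239], [-0.801, 0.116, -0.588, 1.143], [0.0, 0.0, 0.0, 1.0]]
top 521.1941158665384 284.4593944005865 207.91750886553123 [[-0.017, -1.0, 0.015, 0.076], [-0.982, 0.014, -0.186, 0.558], [0.186, -0.018, -0.982, 0.626], [0.0, 0.0, 0.0, 1.0]]
wrist 348.22689288860715 278.9263436693813 215.03464121854367 [[0.427, 0.904, -0.001, -0.625], [0.873, -0.411, 0.262, -0.033], [0.237, -0.112, -0.965, 0.378], [0.0, 0.0, 0.0, 1.0]]
```

View pics/scene0.png

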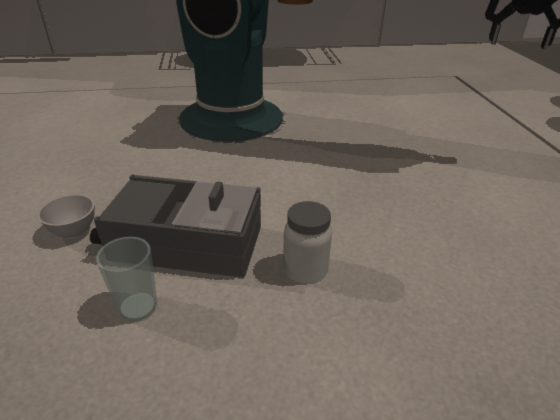

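View pics/top0.png

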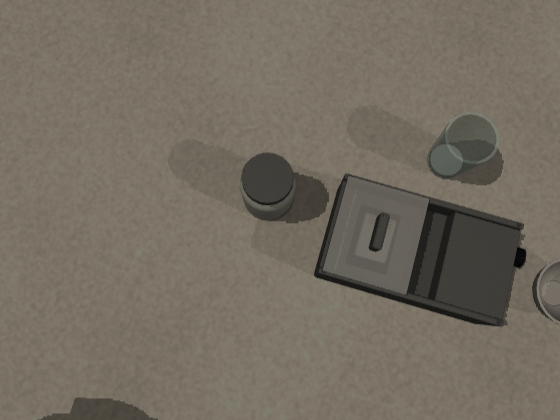

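View pics/wrist0.png

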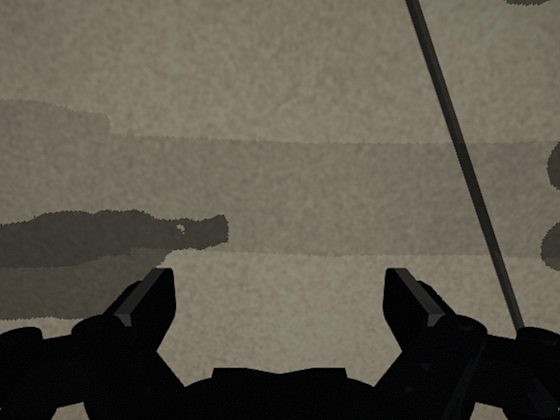

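The top view has the box at about cols 317–522 and rows 176–322. The guard is at the left (box +y ≈ world +y) with its tab at (379,232). The canister stands left of the box, and the tumbler is above it at (460,150). The dipper is at the right edge.

```bash
python3 - <<'E'
import cv2,numpy as np
im=cv2.imread("pics/top0.png")[160:340,300:560]
im=cv2.convertScaleAbs(cv2.resize(im,None,fx=3,fy=3,interpolation=cv2.INTER_CUBIC),alpha=2.0)
cv2.imwrite("pics/crop0.png",im)
im=cv2.imread("pics/scene0.png")[160:290,80:280]
im=cv2.convertScaleAbs(cv2.resize(im,None,fx=4,fy=4,interpolation=cv2.INTER_CUBIC),alpha=2.0)
cv2.imwrite("pics/crop1.png",im)
E
```

```text
(no output)
```

View pics/crop0.png

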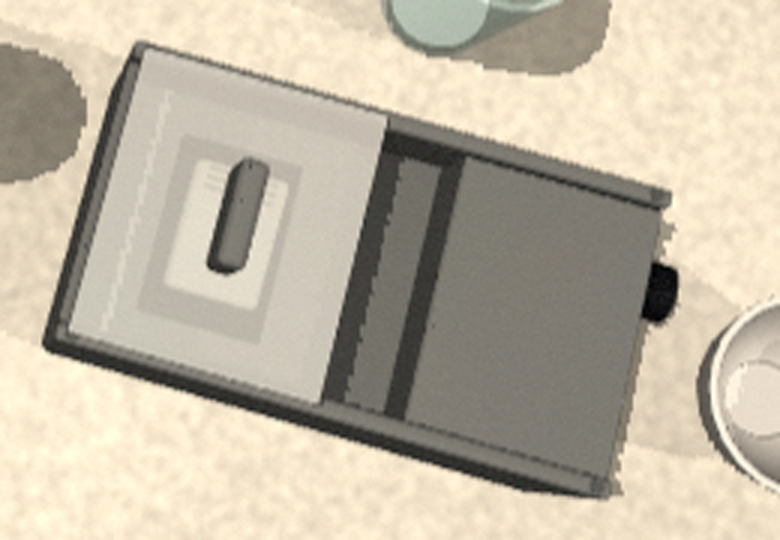

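View pics/crop1.png

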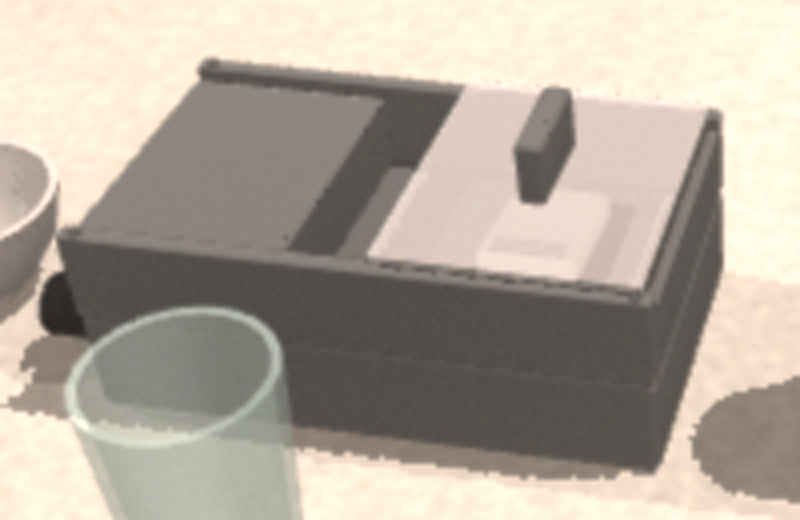

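```bash
cat > h.py <<'E'
import numpy as np
def cast(d,uv,z):
    V=np.array(d["view"]);R=V[:3,:3];c=-R.T@V[:3,3]
    q=R.T@np.array([(uv[0]-d["cx"])/d["fx"],(uv[1]-d["cy"])/d["fy"],1.])
    return c+q*(z-c[2])/q[2]
def proj(d,p):
    V=np.array(d["view"]);q=V[:3,:3]@np.array(p)+V[:3,3]
    return [d["fx"]*q[0]/q[2]+d["cx"],d["fy"]*q[1]/q[2]+d["cy"]]
def fit(A,B): # B ~ R A + t planar
    A=np.array(A);B=np.array(B);a=A.mean(0);b=B.mean(0);M=(B-b).T@(A-a)
    th=np.arctan2(M[1,0]-M[0,1],M[0,0]+M[1,1]);R=np.array([[np.cos(th),-np.sin(th)],[np.sin(th),np.cos(th)]])
    t=b-R@a;return th,t,R,np.linalg.norm(B-(A@R.T+t),axis=1)
E
python3 - <<'E'
from plant import r
from h import *
d=r.get_image("top");s=r.get_image("scene")
cc=lambda u,v:(300+u/3,160+v/3)
ss=lambda u,v:(80+u/4,160+v/4)
print(-np.array(d["view"])[:3,:3].T@np.array(d["view"])[:3,3])
box=[cast(d,cc(*p),.086)[:2] for p in [(140,45),(670,190),(607,493),(48,342)]]
A=[(.065,.115),(.065,-.115),(-.065,-.115),(-.065,.115)]
print(np.round(box,4)); th,t,R,e=fit(A,box);print("top box",th,t,e)
box=[cast(s,ss(*p),.086)[:2] for p in [(650,300),(62,235),(205,66),(715,115)]]
print(np.round(box,4));th2,t2,R2,e=fit(A,box);print("scene box",th2,t2,e)
G=[cast(d,cc(*p),.0905)[:2] for p in [(143,50),(388,118),(322,403),(67,332)]]
g=[(.061,.052),(.061,-.052),(-.061,-.052),(-.061,.052)]
thg,tg,_,e=fit(g,G);print("guard top",thg,tg,e,"in box",R.T@(tg-t))
G=[cast(s,ss(*p),.0905)[:2] for p in [(650,292),(365,255),(462,87),(710,110)]]
thg,tg,_,e=fit(g,G);print("guard scene",thg,tg,e,"in box",R2.T@(tg-t2))
print("can",cast(d,(267,180),.09),"cup",cast(d,(446,160),0.0))
E
```

```text
[0.43323986 0.0797919  0.71750293]
[[ 0.5933 -0.0103]
 [ 0.529  -0.2265]
 [ 0.4078 -0.1888]
 [ 0.4709  0.0315]]
top box -0.2917115967453503 [ 0.50025229 -0.09854899] [0.00395143 0.00096068 0.00309849 0.00125085]
[[ 0.5952 -0.009 ]
 [ 0.5301 -0.2238]
 [ 0.4145 -0.1873]
 [ 0.4789  0.0262]]
scene box -0.29505902899059633 [ 0.50468365 -0.09848728] [0.00539055 0.00490199 0.00595243 0.00522105]
guard top -0.2911143218747758 [ 0.51731957 -0.04342783] [0.00070635 0.0009128  0.00107511 0.00074241] in box [0.00049384 0.05770087]
guard scene -0.2941715121888658 [ 0.52297462 -0.04313178] [0.00220192 0.00416047 0.00307819 0.00213498] in box [0.00140335 0.05828226]
can [0.58722747 0.0892485  0.09      ] cup [ 0.63536501 -0.16609703  0.        ]
```

The two views agree: box at (0.501, −0.0985), yaw −0.292, guard about 2 mm ajar. I'll go to the tab's +y side with the fingers shut.

```bash
python3 -m creep '{"dp":[[-0.4,-0.33,0],[-0.4,-0.33,0],[-0.4,-0.33,0],[-0.4,-0.33,0],[-0.4,-0.33,0]],"dr":[[0,0,0],[0,0,0],[0,0,0],[0,0,0],[0,0,0]],"fingers":[255,255,255,255,255]}' 20
```

```text
time_s: 0.88
tool_pos: [0.3986, 0.2831, 0.2471]
eef_rot: [[-0.907, 0.421, -0.001], [0.421, 0.907, 0.0], [0.001, -0.0, -1.0]]
ft_force: [1.5, 0.3, 0.2]
width: -0.003
```

```bash
cat > go.py <<'E'
# usage: go.py bx by z  -> tool-frame delta (shares of 120 mm) to box-frame point
import sys
from plant import r
from h import *
T=np.array([.501,-.0985]);th=-.292
R=np.array([[np.cos(th),-np.sin(th)],[np.sin(th),np.cos(th)]])
o=r.get_obs();p=np.array(o["tool_pos"]);E=np.array(o["eef_rot"])
print("t",round(o["time_s"],2),"box",np.round(R.T@(p[:2]-T)*1e3,1),"z",round(p[2]*1e3,1),"F",np.round(o["ft_force"],1),"w",round(float(o["width"]),3),
 "tooly ang vs box y deg",round(np.degrees(np.arctan2(E[1,1],E[0,1])-th)-90,2),"zax",np.round(E[:,2],3),"Fbox",np.round(R.T@np.array(o["ft_force"])[:2],1))
if len(sys.argv)>3:
    b=np.array([float(v) for v in sys.argv[1:4]])/1e3
    g=np.r_[R@b[:2]+T,b[2]]; print("delta mm",np.round(E.T@(g-p)*1e3,1),"share",np.round(E.T@(g-p)/.12,3))
E
python3 go.py 0 110 200
```

```text
t 0.88 box [-207.9  336. ] z 247.1 F [1.5 0.3 0.2] w -0.003 tooly ang vs box y deg -8.14 zax [-0.001  0.    -1.   ] Fbox [1.3 0.7]
delta mm [-237.8 -194.3   46.9] share [-1.982 -1.619  0.391]
```

```bash
python3 -m creep '{"dp":[[-0.4,-0.33,0],[-0.4,-0.33,0],[-0.4,-0.33,0],[-0.4,-0.33,0],[-0.38,-0.3,0.1]],"dr":[[0,0,0],[0,0,0],[0,0,0],[0,0,0],[0,0,-0.09]],"fingers":[255,255,255,255,255]}'; python3 go.py 0 110 200
```

```text
time_s: 1.5
tool_pos: [0.5321, 0.0054, 0.2369]
eef_rot: [[-0.957, 0.29, 0.003], [0.29, 0.957, 0.002], [-0.002, 0.003, -1.0]]
ft_force: [1.2, 0.7, -0.4]
width: 0.002
t 1.5 box [-1.000e-01  1.084e+02] z 236.9 F [ 1.2  0.7 -0.4] w 0.002 tooly ang vs box y deg -0.14 zax [ 0.003  0.002 -1.   ] Fbox [0.9 1.1]
delta mm [ 0.   1.5 36.9] share [0.    0.012 0.307]
```

```bash
python3 -m creep '{"dp":[[0,0.01,0.4],[0,0,0.4],[0,0,0.1],[0,0,0]],"dr":[[0,0,0],[0,0,0],[0,0,0],[0,0,0]],"fingers":[255,255,255,255]}'; python3 go.py 0 108 120; python3 - <<'E'
from plant import r
import cv2,numpy as np
a=[cv2.convertScaleAbs(r.get_image(n)["img"][:,:,::-1].copy(),alpha=1.8) for n in("top","wrist","scene")]
cv2.imwrite("pics/a1.png",a[0][100:400,200:]);cv2.imwrite("pics/a2.png",a[1]);cv2.imwrite("pics/a3.png",cv2.resize(a[2][100:300,60:360],None,fx=2.5,fy=2.5))
E
```

```text
time_s: 2.0
tool_pos: [0.5347, 0.0016, 0.1271]
eef_rot: [[-0.956, 0.294, 0.005], [0.294, 0.956, 0.001], [-0.005, 0.002, -1.0]]
ft_force: [0.2, 0.4, -0.4]
width: -0.003
t 2.0 box [  3.5 105.6] z 127.1 F [ 0.2  0.4 -0.4] w -0.003 tooly ang vs box y deg -0.36 zax [ 0.005  0.001 -1.   ] Fbox [0.1 0.5]
delta mm [3.5 2.4 7.1] share [0.029 0.02  0.059]
```

View pics/a2.png

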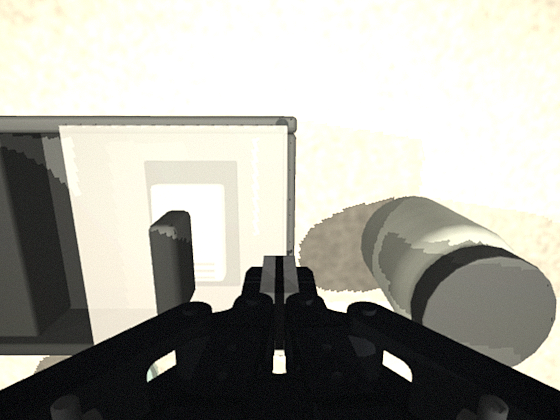

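View pics/a3.png

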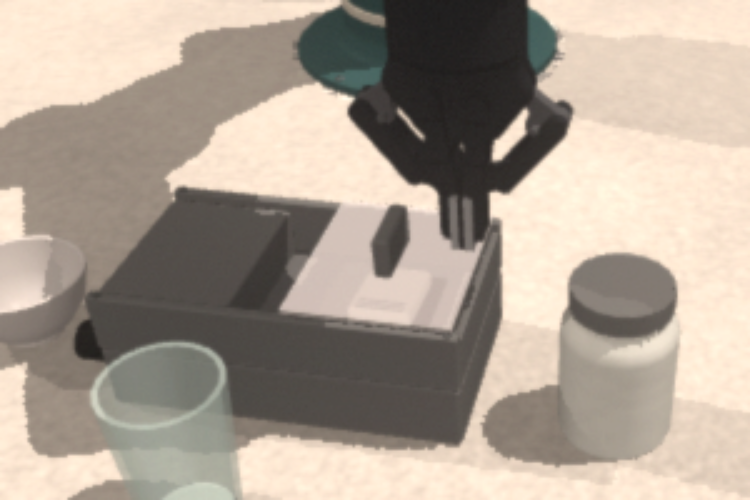

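The wrist view shows the shut fingers beside the tab: tips at about (278,260), tab at (170,245). The canister is clear. I'll lower slightly and start pushing.

```bash
python3 -m creep '{"dp":[[0.03,0,0.06],[0,-0.08,0.0],[0,-0.06,0],[0,-0.05,0],[0,-0.04,0]],"dr":[[0,0,-0.004],[0,0,0],[0,0,0],[0,0,0],[0,0,0]],"fingers":[255,255,255,255,255]}'; python3 go.py 0 60 120
```

```text
time_s: 2.78
tool_pos: [0.5244, -0.0251, 0.1229]
eef_rot: [[-0.958, 0.287, 0.011], [0.287, 0.958, 0.002], [-0.01, 0.005, -1.0]]
ft_force: [0.1, 1.0, 0.1]
width: 0.001
t 2.77 box [ 1.3 77. ] z 122.9 F [0.1 1.  0.1] w 0.001 tooly ang vs box y deg 0.06 zax [ 0.011  0.002 -1.   ] Fbox [-0.2  1. ]
delta mm [  1.3 -17.    2.8] share [ 0.011 -0.142  0.024]
```

```bash
python3 -m creep '{"dp":[[0,-0.04,0],[0,-0.04,0]],"dr":[[0,0,0],[0,0,0]],"fingers":[255,255]}'; python3 go.py 0 60 120
```

```text
time_s: 3.02
tool_pos: [0.5216, -0.0342, 0.1229]
eef_rot: [[-0.958, 0.286, 0.011], [0.286, 0.958, 0.003], [-0.01, 0.006, -1.0]]
ft_force: [-0.5, 3.1, 0.6]
width: 0.002
t 3.02 box [ 1.2 67.5] z 122.9 F [-0.5  3.1  0.6] w 0.002 tooly ang vs box y deg 0.09 zax [ 0.011  0.003 -1.   ] Fbox [-1.3  2.8]
delta mm [ 1.3 -7.5  2.9] share [ 0.011 -0.062  0.024]
```

Contact at 3 N, as expected for guard friction. I'll keep pushing.

```bash
python3 -m creep '{"dp":[[0,-0.06,0],[0,-0.06,0],[0,-0.06,0],[0,-0.06,0],[0,-0.06,0]],"dr":[[0,0,0],[0,0,0],[0,0,0],[0,0,0],[0,0,0]],"fingers":[255,255,255,255,255]}'; python3 go.py 0 0 120
```

```text
time_s: 3.65
tool_pos: [0.5105, -0.0706, 0.1228]
eef_rot: [[-0.958, 0.286, 0.011], [0.286, 0.958, 0.003], [-0.01, 0.006, -1.0]]
ft_force: [-0.5, 3.1, 3.0]
width: -0.001
t 3.65 box [ 1.1 29.4] z 122.8 F [-0.5  3.1  3. ] w -0.001 tooly ang vs box y deg 0.13 zax [ 0.011  0.003 -1.   ] Fbox [-1.3  2.8]
delta mm [  1.2 -29.4   2.6] share [ 0.01  -0.245  0.021]
```

```bash
python3 -m creep '{"dp":[[0.01,-0.06,0],[0,-0.06,0],[0,-0.06,0]],"dr":[[0,0,0],[0,0,0],[0,0,0]],"fingers":[255,255,255]}'; python3 go.py 0 -30 120;  python3 - <<'E'
from plant import r
import cv2,numpy as np
a=[cv2.convertScaleAbs(r.get_image(n)["img"][:,:,::-1].copy(),alpha=1.8) for n in("top","wrist","scene")]
cv2.imwrite("pics/b1.png",cv2.resize(a[0][140:340,290:],None,fx=2.5,fy=2.5));cv2.imwrite("pics/b2.png",a[1]);cv2.imwrite("pics/b3.png",cv2.resize(a[2][100:300,60:360],None,fx=2.5,fy=2.5))
E
```

```text
time_s: 4.03
tool_pos: [0.503, -0.0926, 0.1227]
eef_rot: [[-0.958, 0.286, 0.012], [0.286, 0.958, 0.003], [-0.011, 0.006, -1.0]]
ft_force: [0.4, 3.6, 2.4]
width: -0.001
t 4.03 box [0.2 6.2] z 122.7 F [0.4 3.6 2.4] w -0.001 tooly ang vs box y deg 0.12 zax [ 0.012  0.003 -1.   ] Fbox [-0.7  3.6]
delta mm [  0.3 -36.3   2.5] share [ 0.003 -0.302  0.021]
```

View pics/b2.png

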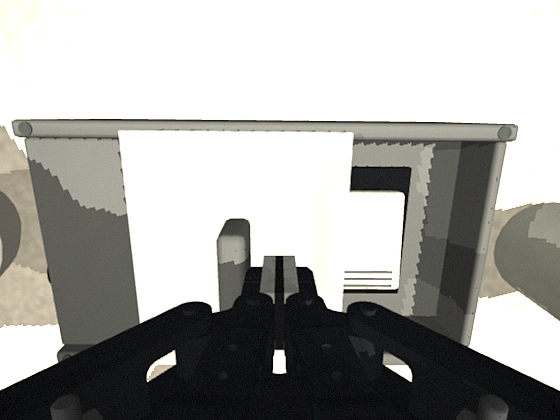

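View pics/b3.png

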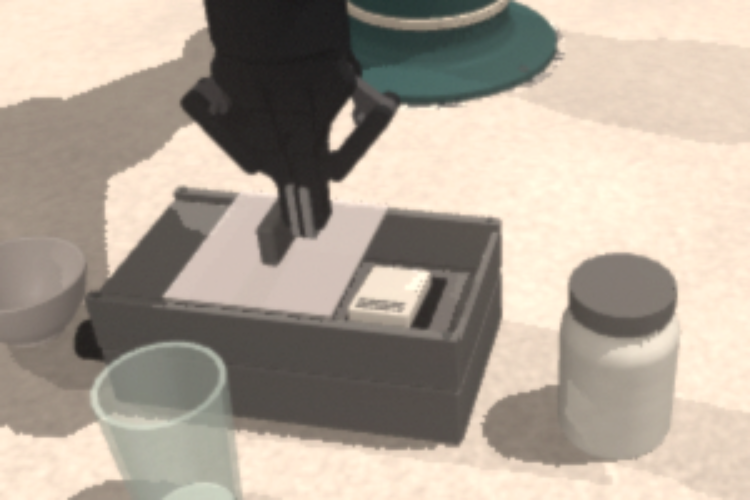

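```bash
cat > guard.py <<'E'
import sys
from plant import r
from h import *
T=np.array([.501,-.0985]);th=-.292
R=np.array([[np.cos(th),-np.sin(th)],[np.sin(th),np.cos(th)]])
d=r.get_image(sys.argv[1]); z=float(sys.argv[2])/1e3
for a in sys.argv[3:]:
    u,v=map(float,a.split(",")); print(a,np.round(R.T@(cast(d,(u,v),z)[:2]-T)*1e3,1))
E
python3 guard.py wrist 90.5 120,131 352,131; python3 guard.py wrist 86 26,129 505,132
```

```text
120,131 [-62. -63.]
352,131 [-62.1  38.3]
26,129 [ -62.6 -106.4]
505,132 [-61.6 108.7]
```

Guard is about 73 mm open, by its edges at cols 120 and 352. I need about 16 mm more.

```bash
python3 -m creep '{"dp":[[0,-0.05,0],[0,-0.04,0],[0,-0.03,0]],"dr":[[0,0,0],[0,0,0],[0,0,0]],"fingers":[255,255,255]}'; python3 go.py 0 -11 120
```

```text
time_s: 4.65
tool_pos: [0.499, -0.1059, 0.1225]
eef_rot: [[-0.959, 0.285, 0.012], [0.285, 0.959, 0.003], [-0.01, 0.007, -1.0]]
ft_force: [0.5, 3.4, 0.4]
width: 0.005
t 4.65 box [ 0.2 -7.7] z 122.5 F [0.5 3.4 0.4] w 0.005 tooly ang vs box y deg 0.19 zax [ 0.012  0.003 -1.   ] Fbox [-0.5  3.4]
delta mm [ 0.2 -3.3  2.5] share [ 0.002 -0.028  0.021]
```

```bash
python3 -m creep '{"dp":[[0,-0.015,0],[0,-0.01,0]],"dr":[[0,0,0],[0,0,0]],"fingers":[255,255]}'; python3 go.py 0 -11 120;  python3 - <<'E'
from plant import r
import cv2
cv2.imwrite("pics/c2.png",cv2.convertScaleAbs(r.get_image("wrist")["img"][:,:,::-1].copy(),alpha=1.5))
E
```

```text
time_s: 4.9
tool_pos: [0.4979, -0.1091, 0.1225]
eef_rot: [[-0.958, 0.285, 0.012], [0.285, 0.959, 0.003], [-0.01, 0.007, -1.0]]
ft_force: [0.1, 3.2, 0.9]
width: 0.002
t 4.9 box [  0.1 -11.1] z 122.5 F [0.1 3.2 0.9] w 0.002 tooly ang vs box y deg 0.18 zax [ 0.012  0.003 -1.   ] Fbox [-0.8  3.1]
delta mm [0.2 0.  2.5] share [0.001 0.    0.021]
```

View pics/c2.png

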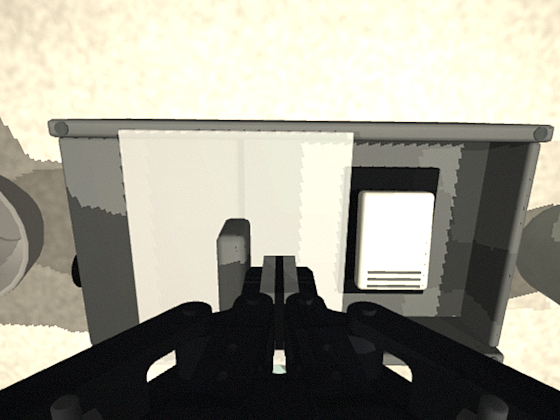

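Guard is about 90 mm open (edges 120/352, rail ends 60/543) and the rocker is fully exposed, with its ribs near row 280. Next I go above the raised end.

```bash
python3 -m creep '{"dp":[[0,0.15,0],[-0.08,0.25,0],[-0.08,0.15,0],[0,0,0],[0,0,0]],"dr":[[0,0,0],[0,0,0],[0,0,0],[0,0,0],[0,0,0]],"fingers":[255,255,255,255,255]}'; python3 go.py 18 55 110;  python3 - <<'E'
from plant import r
import cv2
cv2.imwrite("pics/d3.png",cv2.convertScaleAbs(cv2.resize(r.get_image("scene")["img"][140:290,60:280,::-1].copy(),None,fx=3.5,fy=3.5),alpha=1.5))
E
```

```text
time_s: 5.58
tool_pos: [0.5367, -0.048, 0.1228]
eef_rot: [[-0.959, 0.285, 0.011], [0.285, 0.959, 0.002], [-0.01, 0.005, -1.0]]
ft_force: [0.0, -0.7, 0.1]
width: -0.0
t 5.58 box [19.7 58.6] z 122.8 F [ 0.  -0.7  0.1] w -0.0 tooly ang vs box y deg 0.19 zax [ 0.011  0.002 -1.   ] Fbox [ 0.2 -0.6]
delta mm [ 1.8 -3.7 12.8] share [ 0.015 -0.031  0.106]
```

View pics/d3.png

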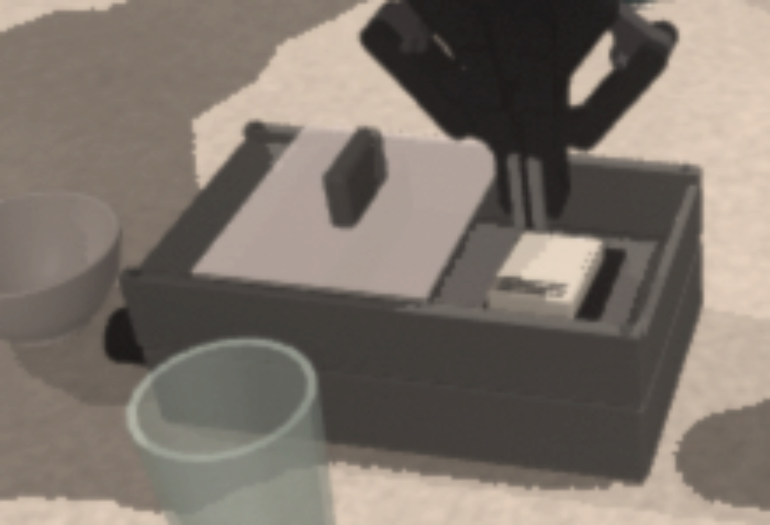

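```bash
python3 -m creep '{"dp":[[0.015,-0.03,0.06],[0,0,0.04],[0,0,0.02],[0,0,0]],"dr":[[0,0,0],[0,0,0],[0,0,0],[0,0,0]],"fingers":[255,255,255,255]}'; python3 go.py 18 55 105
```

```text
time_s: 6.12
tool_pos: [0.533, -0.0527, 0.1072]
eef_rot: [[-0.958, 0.287, 0.011], [0.287, 0.958, 0.002], [-0.01, 0.005, -1.0]]
ft_force: [0.2, -0.1, 0.2]
width: -0.002
t 6.12 box [17.5 53.1] z 107.2 F [ 0.2 -0.1  0.2] w -0.002 tooly ang vs box y deg 0.04 zax [ 0.011  0.002 -1.   ] Fbox [ 0.2 -0. ]
delta mm [-0.5  1.9  2.2] share [-0.004  0.016  0.018]
```

```bash
python3 -m creep '{"dp":[[0,0,0.018],[0,0,0.018]],"dr":[[0,0,0],[0,0,0]],"fingers":[255,255]}'; python3 go.py 18 55 105
```

```text
time_s: 6.38
tool_pos: [0.5333, -0.0527, 0.1028]
eef_rot: [[-0.958, 0.287, 0.011], [0.287, 0.958, 0.002], [-0.01, 0.005, -1.0]]
ft_force: [0.3, -0.8, 0.0]
width: -0.002
t 6.38 box [17.7 53.2] z 102.8 F [ 0.3 -0.8  0. ] w -0.002 tooly ang vs box y deg 0.04 zax [ 0.011  0.002 -1.   ] Fbox [ 0.5 -0.6]
delta mm [-0.3  1.8 -2.2] share [-0.003  0.015 -0.018]
```

```bash
python3 -m creep '{"dp":[[0,0,0.018],[0,0,0.018]],"dr":[[0,0,0],[0,0,0]],"fingers":[255,255]}'; python3 go.py 18 55 105
```

```text
time_s: 6.62
tool_pos: [0.5334, -0.0526, 0.0983]
eef_rot: [[-0.958, 0.287, 0.011], [0.287, 0.958, 0.002], [-0.01, 0.005, -1.0]]
ft_force: [0.2, -0.4, -0.3]
width: -0.001
t 6.62 box [17.8 53.3] z 98.3 F [ 0.2 -0.4 -0.3] w -0.001 tooly ang vs box y deg 0.04 zax [ 0.011  0.002 -1.   ] Fbox [ 0.3 -0.3]
delta mm [-0.3  1.8 -6.7] share [-0.002  0.015 -0.056]
```

```bash
python3 -m creep '{"dp":[[0,0,0.016],[0,0,0.01]],"dr":[[0,0,0],[0,0,0]],"fingers":[255,255]}'; python3 go.py
```

```text
time_s: 6.88
tool_pos: [0.5334, -0.0526, 0.0948]
eef_rot: [[-0.958, 0.287, 0.011], [0.287, 0.958, 0.002], [-0.01, 0.005, -1.0]]
ft_force: [0.4, -1.4, 0.4]
width: 0.001
t 6.88 box [17.8 53.3] z 94.8 F [ 0.4 -1.4  0.4] w 0.001 tooly ang vs box y deg 0.05 zax [ 0.011  0.002 -1.   ] Fbox [ 0.8 -1.3]
```

```bash
python3 -m creep '{"dp":[[0,0,0.012],[0,0,0.008]],"dr":[[0,0,0],[0,0,0]],"fingers":[255,255]}'; python3 go.py
```

```text
time_s: 7.12
tool_pos: [0.5334, -0.0525, 0.0923]
eef_rot: [[-0.958, 0.287, 0.011], [0.287, 0.958, 0.002], [-0.01, 0.005, -1.0]]
ft_force: [0.1, -0.2, 0.2]
width: 0.002
t 7.12 box [17.8 53.4] z 92.3 F [ 0.1 -0.2  0.2] w 0.002 tooly ang vs box y deg 0.05 zax [ 0.011  0.002 -1.   ] Fbox [ 0.2 -0.2]
```

```bash
python3 -m creep '{"dp":[[0,0,0.012],[0,0,0.008]],"dr":[[0,0,0],[0,0,0]],"fingers":[255,255]}'; python3 go.py
```

```text
time_s: 7.38
tool_pos: [0.5335, -0.0526, 0.0898]
eef_rot: [[-0.958, 0.287, 0.011], [0.287, 0.958, 0.002], [-0.01, 0.005, -1.0]]
ft_force: [0.3, -1.1, -0.2]
width: 0.001
t 7.38 box [17.9 53.4] z 89.8 F [ 0.3 -1.1 -0.2] w 0.001 tooly ang vs box y deg 0.05 zax [ 0.011  0.002 -1.   ] Fbox [ 0.6 -1. ]
```

```bash
python3 -m creep '{"dp":[[0,0,0.012],[0,0,0.008]],"dr":[[0,0,0],[0,0,0]],"fingers":[255,255]}'; python3 go.py
```

```text
time_s: 7.62
tool_pos: [0.5335, -0.0526, 0.0872]
eef_rot: [[-0.958, 0.287, 0.011], [0.287, 0.958, 0.002], [-0.01, 0.005, -1.0]]
ft_force: [0.3, 0.6, -0.5]
width: -0.001
t 7.62 box [17.9 53.4] z 87.2 F [ 0.3  0.6 -0.5] w -0.001 tooly ang vs box y deg 0.05 zax [ 0.011  0.002 -1.   ] Fbox [0.1 0.7]
```

```bash
python3 -m creep '{"dp":[[0,0,0.012],[0,0,0.008]],"dr":[[0,0,0],[0,0,0]],"fingers":[255,255]}'; python3 go.py
```

```text
time_s: 7.88
tool_pos: [0.534, -0.0527, 0.085]
eef_rot: [[-0.958, 0.287, 0.012], [0.287, 0.958, 0.002], [-0.011, 0.005, -1.0]]
ft_force: [0.3, -1.1, 3.3]
width: 0.003
t 7.88 box [18.5 53.4] z 85.0 F [ 0.3 -1.1  3.3] w 0.003 tooly ang vs box y deg 0.04 zax [ 0.012  0.002 -1.   ] Fbox [ 0.6 -1. ]
```

```bash
python3 -m creep '{"dp":[[0,0,0.01]],"dr":[[0,0,0]],"fingers":[255]}'; python3 go.py
```

```text
time_s: 8.0
tool_pos: [0.5343, -0.0528, 0.0839]
eef_rot: [[-0.958, 0.287, 0.013], [0.287, 0.958, 0.002], [-0.012, 0.006, -1.0]]
ft_force: [1.4, -0.2, 1.2]
width: 0.0
t 8.0 box [18.7 53.4] z 83.9 F [ 1.4 -0.2  1.2] w 0.0 tooly ang vs box y deg 0.03 zax [ 0.013  0.002 -1.   ] Fbox [1.4 0.2]
```

```bash
python3 -m creep '{"dp":[[0,0,0.01]],"dr":[[0,0,0]],"fingers":[255]}'; python3 go.py
```

```text
time_s: 8.12
tool_pos: [0.5343, -0.0527, 0.0826]
eef_rot: [[-0.958, 0.287, 0.013], [0.287, 0.958, 0.002], [-0.012, 0.006, -1.0]]
ft_force: [-1.2, 0.4, 8.3]
width: 0.001
t 8.12 box [18.7 53.4] z 82.6 F [-1.2  0.4  8.3] w 0.001 tooly ang vs box y deg 0.04 zax [ 0.013  0.002 -1.   ] Fbox [-1.3  0.1]
```

Force went 3.3 → 1.2 → 8.3 N over about 3.5 mm, which suggests it snapped and then bore on the stop. I'll lift and look.

```bash
python3 -m creep '{"dp":[[0,0,-0.1],[0,0,-0.15],[0,0,-0.2],[0,-0.4,0],[0,-0.1,0]],"dr":[[0,0,0],[0,0,0],[0,0,0],[0,0,0],[0,0,0]],"fingers":[255,255,255,255,255]}'; python3 go.py 0 -80 150;  python3 - <<'E'
from plant import r
import cv2
cv2.imwrite("pics/e2.png",r.get_image("wrist")["img"][:,:,::-1])
cv2.imwrite("pics/e3.png",cv2.convertScaleAbs(cv2.resize(r.get_image("scene")["img"][180:260,150:270,::-1].copy(),None,fx=6,fy=6,interpolation=cv2.INTER_CUBIC),alpha=1.3))
E
```

```text
time_s: 8.75
tool_pos: [0.5163, -0.1108, 0.1424]
eef_rot: [[-0.958, 0.285, 0.014], [0.285, 0.958, 0.002], [-0.013, 0.006, -1.0]]
ft_force: [0.7, 0.8, -0.0]
width: 0.002
t 8.75 box [18.2 -7.4] z 142.4 F [ 0.7  0.8 -0. ] w 0.002 tooly ang vs box y deg 0.17 zax [ 0.014  0.002 -1.   ] Fbox [0.4 1. ]
delta mm [ 18.3 -72.5  -8.3] share [ 0.153 -0.605 -0.069]
```

View pics/e2.png

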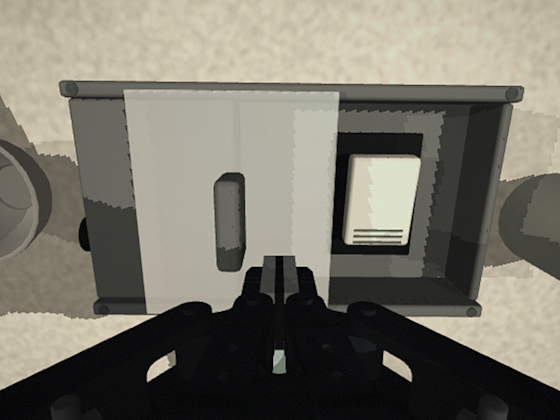

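View pics/e3.png

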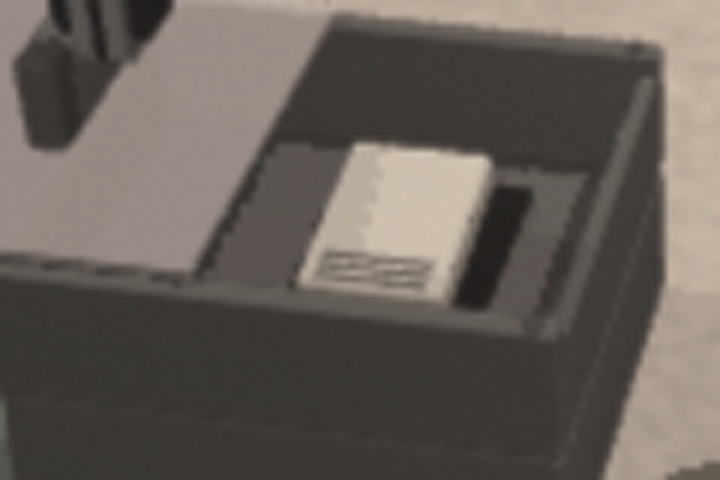

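```bash
python3 - <<'E'
from plant import r
from h import *
import cv2
T=np.array([.501,-.0985]);th=-.292
R=np.array([[np.cos(th),-np.sin(th)],[np.sin(th),np.cos(th)]])
w=r.get_image("wrist");s=r.get_image("scene")
M=lambda d:np.array([[d["fx"],0,d["cx"]],[0,d["fy"],d["cy"]],[0,0,1]])@np.array(d["view"])[:3]
W=[(346,244),(409,245),(351,155),(420,156)]
S=[(297,287),(448,303),(355,143),(493,157)]
S=[(150+u/6,180+v/6) for u,v in S]
X=cv2.triangulatePoints(M(w),M(s),np.array(W,float).T,np.array(S,float).T);X=(X[:3]/X[3]).T
for x in X: print(np.round(np.r_[R.T@(x[:2]-T),x[2]]*1e3,1))
E
```

```text
[28.  36.2 60.3]
[28.3 76.3 60.7]
[-28.6  35.4  66.1]
[-28.1  74.6  66.6]
```

Triangulated rocker top: +x end at 60.5 mm, −x end at 66.3 mm, so it is on, and its corners match the 56 × 40 paddle. Next I go over the tab to its −y side.

```bash
python3 -m creep '{"dp":[[0,0,-0.2],[0.08,-0.3,0],[0.08,-0.3,0],[0,0,0],[0,0,0]],"dr":[[0,0,0],[0,0,0],[0,0,0],[0,0,0],[0,0,0]],"fingers":[255,255,255,255,255]}'; python3 go.py 0 -70 122
```

```text
time_s: 9.57
tool_pos: [0.4797, -0.1664, 0.1653]
eef_rot: [[-0.962, 0.273, 0.013], [0.273, 0.962, 0.005], [-0.011, 0.008, -1.0]]
ft_force: [-1.3, -0.5, -0.3]
width: 0.0
t 9.57 box [ -0.8 -71.1] z 165.3 F [-1.3 -0.5 -0.3] w 0.0 tooly ang vs box y deg 0.88 zax [ 0.013  0.005 -1.   ] Fbox [-1.1 -0.9]
delta mm [-0.4  0.8 43.3] share [-0.003  0.006  0.361]
```

```bash
python3 -m creep '{"dp":[[0,0,0.25],[0,0,0.11],[0,0.06,0],[0,0.04,0],[0,0.04,0]],"dr":[[0,0,0.01],[0,0,0],[0,0,0],[0,0,0],[0,0,0]],"fingers":[255,255,255,255,255]}'; python3 go.py 0 40 122
```

```text
time_s: 10.2
tool_pos: [0.488, -0.1457, 0.1226]
eef_rot: [[-0.959, 0.283, 0.014], [0.283, 0.959, 0.005], [-0.012, 0.009, -1.0]]
ft_force: [-1.1, -3.4, -1.5]
width: -0.004
t 10.2 box [  1.2 -48.9] z 122.6 F [-1.1 -3.4 -1.5] w -0.004 tooly ang vs box y deg 0.28 zax [ 0.014  0.005 -1.   ] Fbox [-0.  -3.6]
delta mm [ 0.8 88.9  1.4] share [0.006 0.741 0.012]
```

```bash
python3 -m creep '{"dp":[[0,0.05,0],[0,0.05,0],[0,0.05,0]],"dr":[[0,0,0],[0,0,0],[0,0,0]],"fingers":[255,255,255]}'; python3 go.py 0 40 122
```

```text
time_s: 10.58
tool_pos: [0.4935, -0.128, 0.1235]
eef_rot: [[-0.959, 0.284, 0.015], [0.284, 0.959, 0.004], [-0.013, 0.009, -1.0]]
ft_force: [-0.3, -4.2, -2.7]
width: 0.002
t 10.57 box [  1.3 -30.4] z 123.5 F [-0.3 -4.2 -2.7] w 0.002 tooly ang vs box y deg 0.25 zax [ 0.015  0.004 -1.   ] Fbox [ 0.9 -4.1]
delta mm [ 1.  70.4  2.1] share [0.008 0.587 0.017]
```

```bash
python3 -m creep '{"dp":[[0,0.06,0],[0,0.06,0],[0,0.06,0],[0,0.06,0],[0,0.06,0]],"dr":[[0,0,0],[0,0,0],[0,0,0],[0,0,0],[0,0,0]],"fingers":[255,255,255,255,255]}'; python3 go.py 0 40 122
```

```text
time_s: 11.2
tool_pos: [0.5045, -0.0912, 0.1239]
eef_rot: [[-0.959, 0.284, 0.015], [0.284, 0.959, 0.004], [-0.014, 0.008, -1.0]]
ft_force: [-0.0, -4.4, -1.7]
width: -0.003
t 11.2 box [1.3 8. ] z 123.9 F [-0.  -4.4 -1.7] w -0.003 tooly ang vs box y deg 0.24 zax [ 0.015  0.004 -1.   ] Fbox [ 1.3 -4.3]
delta mm [ 1.2 32.   2.1] share [0.01  0.266 0.018]
```

```bash
python3 -m creep '{"dp":[[0,0.06,0],[0,0.04,0],[0,0.03,0]],"dr":[[0,0,0],[0,0,0],[0,0,0]],"fingers":[255,255,255]}'; python3 go.py 0 40 122
```

```text
time_s: 11.58
tool_pos: [0.5094, -0.0748, 0.1241]
eef_rot: [[-0.959, 0.283, 0.016], [0.284, 0.959, 0.004], [-0.014, 0.009, -1.0]]
ft_force: [0.4, -2.6, 0.0]
width: 0.001
t 11.57 box [ 1.2 25.1] z 124.1 F [ 0.4 -2.6  0. ] w 0.001 tooly ang vs box y deg 0.26 zax [ 0.016  0.004 -1.   ] Fbox [ 1.2 -2.4]
delta mm [ 1.2 14.9  2.2] share [0.01  0.124 0.018]
```

```bash
python3 -m creep '{"dp":[[0,0.03,0],[0,0.03,0],[0,0.02,0]],"dr":[[0,0,0],[0,0,0],[0,0,0]],"fingers":[255,255,255]}'; python3 go.py
```

```text
time_s: 11.95
tool_pos: [0.5123, -0.0651, 0.1242]
eef_rot: [[-0.959, 0.284, 0.016], [0.284, 0.959, 0.004], [-0.014, 0.009, -1.0]]
ft_force: [0.4, -3.4, -0.3]
width: -0.001
t 11.95 box [ 1.2 35.2] z 124.2 F [ 0.4 -3.4 -0.3] w -0.001 tooly ang vs box y deg 0.25 zax [ 0.016  0.004 -1.   ] Fbox [ 1.4 -3.1]
```

```bash
python3 -m creep '{"dp":[[0,0.015,0],[0,0.01,0]],"dr":[[0,0,0],[0,0,0]],"fingers":[255,255]}'; python3 go.py
```

```text
time_s: 12.2
tool_pos: [0.5132, -0.0621, 0.1243]
eef_rot: [[-0.959, 0.284, 0.016], [0.284, 0.959, 0.004], [-0.014, 0.009, -1.0]]
ft_force: [-0.5, -3.3, -0.2]
width: 0.0
t 12.2 box [ 1.2 38.4] z 124.3 F [-0.5 -3.3 -0.2] w 0.0 tooly ang vs box y deg 0.24 zax [ 0.016  0.004 -1.   ] Fbox [ 0.4 -3.3]
```

```bash
python3 -m creep '{"dp":[[0,0.01,0]],"dr":[[0,0,0]],"fingers":[255]}'; python3 go.py
```

```text
time_s: 12.32
tool_pos: [0.5136, -0.0609, 0.1243]
eef_rot: [[-0.959, 0.284, 0.016], [0.284, 0.959, 0.004], [-0.014, 0.009, -1.0]]
ft_force: [0.7, -2.6, -0.6]
width: 0.004
t 12.32 box [ 1.2 39.6] z 124.3 F [ 0.7 -2.6 -0.6] w 0.004 tooly ang vs box y deg 0.23 zax [ 0.016  0.004 -1.   ] Fbox [ 1.4 -2.3]
```

```bash
python3 -m creep '{"dp":[[0,0.007,0]],"dr":[[0,0,0]],"fingers":[255]}'; python3 go.py
```

```text
time_s: 12.45
tool_pos: [0.5137, -0.0605, 0.1243]
eef_rot: [[-0.959, 0.284, 0.015], [0.284, 0.959, 0.004], [-0.014, 0.008, -1.0]]
ft_force: [-1.5, -8.2, -0.1]
width: 0.003
t 12.45 box [ 1.2 40.1] z 124.3 F [-1.5 -8.2 -0.1] w 0.003 tooly ang vs box y deg 0.22 zax [ 0.015  0.004 -1.   ] Fbox [ 0.9 -8.2]
```

```bash
python3 -m creep '{"dp":[[0,0.007,0]],"dr":[[0,0,0]],"fingers":[255]}'; python3 go.py; python3 - <<'E'
from plant import r
import cv2
cv2.imwrite("pics/f2.png",cv2.convertScaleAbs(r.get_image("wrist")["img"][:,:,::-1].copy(),alpha=1.2))
E
```

```text
time_s: 12.58
tool_pos: [0.5137, -0.0605, 0.1242]
eef_rot: [[-0.958, 0.285, 0.015], [0.285, 0.959, 0.003], [-0.014, 0.007, -1.0]]
ft_force: [-0.6, -9.9, 1.1]
width: 0.001
t 12.57 box [ 1.2 40.1] z 124.2 F [-0.6 -9.9  1.1] w 0.001 tooly ang vs box y deg 0.17 zax [ 0.015  0.003 -1.   ] Fbox [ 2.3 -9.6]
```

View pics/f2.png

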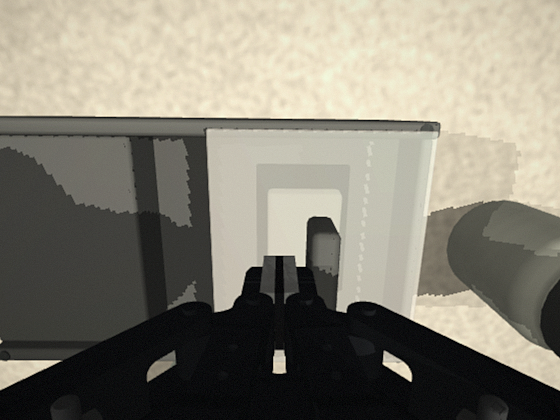

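The force rose sharply to about 10 N with no motion. The guard's right edge (col 437) is flush with the rail end, so it is at the shut stop. I'll back off, lift and make a final check.

```bash
python3 -m creep '{"dp":[[0,-0.12,0],[0,0,-0.3],[0,0,-0.4],[0.3,-0.2,-0.3],[0,0,0]],"dr":[[0,0,0],[0,0,0],[0,0,0],[0,0,0],[0,0,0]],"fingers":[255,255,255,255,255]}'; python3 go.py;  python3 -m creep '{"dp":[[0.4,-0.3,0],[0.4,-0.3,0],[0,0,0],[0,0,0]],"dr":[[0,0,0],[0,0,0],[0,0,0],[0,0,0]],"fingers":[255,255,255,255]}'; python3 - <<'E'
from plant import r
import cv2
cv2.imwrite("pics/g1.png",cv2.convertScaleAbs(cv2.resize(r.get_image("top")["img"][160:340,300:,::-1].copy(),None,fx=3,fy=3,interpolation=cv2.INTER_CUBIC),alpha=1.8))
cv2.imwrite("pics/g3.png",cv2.convertScaleAbs(cv2.resize(r.get_image("scene")["img"][160:290,80:280,::-1].copy(),None,fx=4,fy=4,interpolation=cv2.INTER_CUBIC),alpha=1.5))
E
```

```text
time_s: 13.25
tool_pos: [0.4642, -0.09, 0.2469]
eef_rot: [[-0.958, 0.285, 0.014], [0.285, 0.958, 0.004], [-0.012, 0.008, -1.0]]
ft_force: [1.2, 1.3, -0.4]
width: -0.002
t 13.25 box [-37.7  -2.5] z 246.9 F [ 1.2  1.3 -0.4] w -0.002 tooly ang vs box y deg 0.15 zax [ 0.014  0.004 -1.   ] Fbox [0.7 1.6]
time_s: 13.75
tool_pos: [0.349, -0.1327, 0.2441]
eef_rot: [[-0.959, 0.284, 0.015], [0.284, 0.959, 0.006], [-0.013, 0.01, -1.0]]
ft_force: [0.2, 0.2, 0.6]
width: 0.0
```

View pics/g1.png

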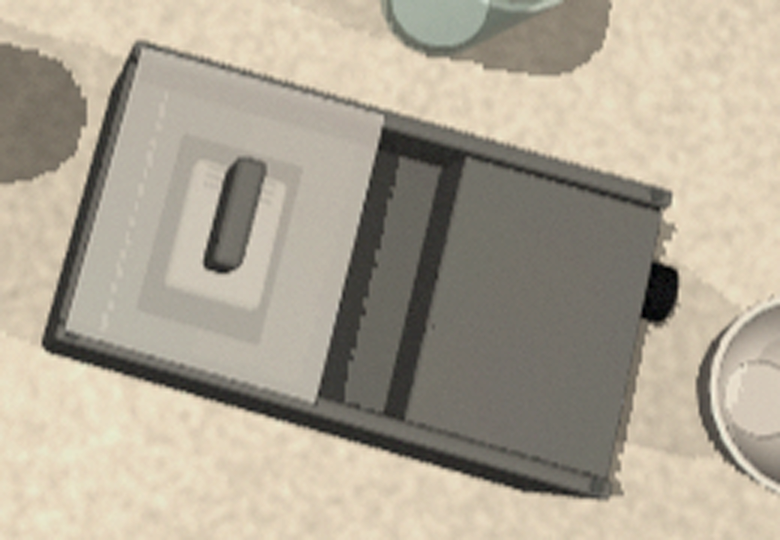

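View pics/g3.png

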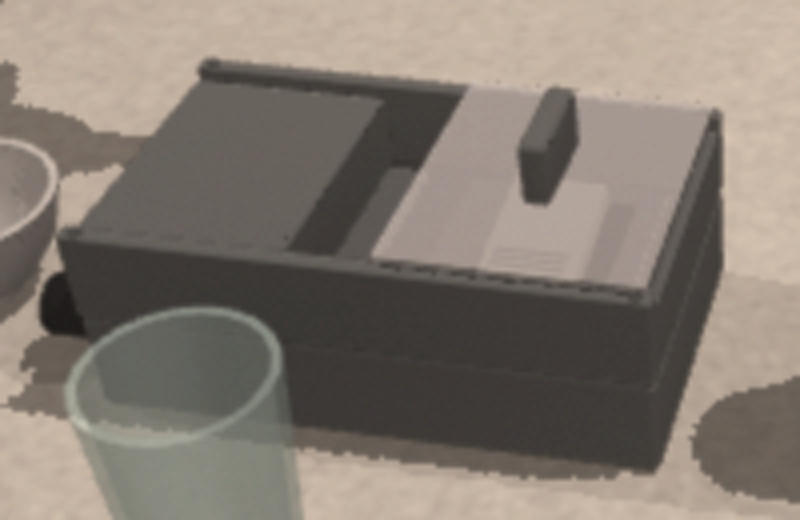

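The top view shows the guard flush at the +y end. Its right corner is at (384,115), against (388,118) at the start, so it is about 1.5 mm further shut. The rocker is still tipped to on in the scene view, and the dipper and the visible part of the tumbler have not moved.

```bash
python3 -c "
from plant import r
print(r.hand_in())"
```

```text
the job is handed in; nothing more can be done
None
```

The isolator is switched on and its guard is slid shut again. I handed the job in at about 14 s of the 72 s allowed; no verdict is reported.

- **Opening:** I pushed the guard's tab with shut fingers at about 3 N until the guard was about 90 mm open, estimated from the wrist image. I stopped short of the hard stop.
- **Rocker:** I felt for the raised end and pushed it over. The highest vertical force read was 8.3 N. Triangulated from two views afterwards, the +x end stood at 60.5 mm and the −x end at 66.3 mm, a slope of about 0.10 rad the other way, so it is on. The rocker's middle sat at about 63.4 mm, roughly 6.6 mm below nominal.
- **Closing:** I pushed the tab back until the guard met its shut stop, where the force rose to about 10 N and motion stopped. It ended about 1.5 mm further shut than it started.
- **Last checks:** The arm was well clear of everything when I handed in. The dipper and the visible part of the tumbler had not moved. The canister was not fully in the last close-ups, but nothing came near it.

No check failed or disagreed. The force figures are readings taken at the end of each move, so a brief peak in between would not show.

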